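# Slide the transistor carrier home under the clamp bar

## Task

Push the copper transistor carrier with your fingertips across the cold plate and in under the low clamp bar, until it is fully home: its side flush against the side rail and its leading edge against the end stop behind the bar. Slide it flat on the plate all the way, never picking it up or letting it tip, and leave every other part where it is. Finish with the hand clear.

Things in the scene. Friction and masses are not known exactly. Their poses are not given: they have to be found in the camera images.
- cold_plate: Fixed aluminium cold plate 300 (x) x 340 (y) x 20 mm, copper pipe bends up to 18 mm high reaching 60 mm out at its +y and -y sides. Origin: centre of its underside, on the bench. Its top, on which the carrier slides, is 20 mm up. Offsets of the entries below are in its axes. Rail, stop and bar are screwed to it. The carrier starts on the -x side of the bar and slides to +x under it.
- rail (a point): Foot, at mid-length, of the side rail's guiding face, which looks to -y (offset x = -14, y = 80, z = 20 mm). The rail is fixed, 12 mm wide, runs 232 mm along x up to the end stop and stands 12 mm high (screw heads 16 mm).
- stop (a point): Foot of the end stop's face, which looks to -x (offset x = 102, y = 35, z = 20 mm). The stop is fixed, 12 mm high (screw heads 16 mm), along y from y = -40 to +92 mm.
- bar_under (a point): Point on the underside of the fixed clamp bar, 19 mm above the cold plate's top (offset x = 60, y = 35, z = 39 mm). The bar lies along y, 24 mm wide (x = 48 to 72 mm), 12 mm thick, screw heads 8 mm above it. It stands on two blocks at y = 98 to 118 mm and y = -95 to -75 mm.
- nest (a point): Fixed point on the cold plate's top, straight below bar_under (offset x = 60, y = 35, z = 20 mm), with the cold plate's axes: where the carrier's origin is when the carrier touches both rail and stop.
- carrier: Loose copper plate 84 (x) x 90 (y) x 10 mm, 0.6 to 0.8 kg, with a row of three black transistors across its middle, tops 16 mm above its underside, their thin legs (at x = -20 mm) up to 28 mm; the legs stay outside the bar. Origin: centre of its underside; +x leads under the bar (starts turned up to 0.35 rad). Home, its rear edge stands 30 mm out in front of the bar.
- choke: Bystander: small copper-wound choke in a black frame, 40 x 40 x 41 mm, standing on the cold plate beyond the bar; origin centre of underside.
- capacitor: Bystander: grey capacitor block 42 x 26 x 37 mm on the cold plate, outside the side rail; origin centre of underside.
- pillar_a: Bystander: brass pillar 14 mm across, 42 mm tall, upright on the cold plate, outside the side rail; origin centre of underside.
- pillar_b: Bystander: brass pillar like pillar_a, on the -y side of the cold plate.
- shroud_a: Bystander: blue connector shroud 62 x 46 x 41 mm on the bench to the -y side of the cold plate; origin centre of underside.
- shroud_b: Bystander: black connector shroud, same size, on the bench to the -y side.
- driver: Bystander: screwdriver lying on the bench to the +y side of the cold plate; origin at a point on the tool.
- screw_bin: Bystander: grey open bin of screws 90 x 110 x 35 mm on the bench to the +y side; origin centre of underside.
Things that resemble listed ones, but are neither listed nor needed, are in the scene too. What is shaped like the carrier but green or pink is not meant.

How it is judged:
By the outcome, as a careful person would: the job done as asked, in the order asked, and still so for the second after the job is handed in, with the robot touching nothing.
It also fails if it takes over 48 s, if anything falls off the work surface, if the arm or the gripper's body presses on something with over 40 N, if the wrist force passes 120 N, or if a joint passes its speed limit or range.

## Robot

A 6-joint arm with a two-finger parallel gripper is mounted at the origin on the work surface. World frame = base frame: x ahead of the robot, y to its left, z up, the work surface at z = 0. Lengths are in m, angles in rad, forces in N, time in s.
With the tool pointing down it reaches from about 0.375 to 0.925 m from the base axis. Payload 5.7 kg.
Tool frame: the origin (TCP) lies at the very end of the fingers, on their centre line; the grasp point (between the pads) lies 19 mm behind it (r.hold_point_z is the z of the grasp point in the tool frame, in m); z points along the fingers, x is the direction in which the jaws open and shut, and the axes are right-handed (so a half turn about z gives the same grasp; the last joint's range is limited). The gripper opens to 88 mm and grips with 3 to 60 N. Pads are 20 mm wide; open, the fingers measure 115 mm over their backs; the gripper's body (75 mm by 178 mm) begins 61 mm behind the grasp point.
Start: joints at [-1.381, 0.359, 1.51, -0, 1.272, -0.115], TCP at [0.18, -0.572, 0.223] pointing down, gripper open.
Joint ranges: [-2.97, 2.97], [-1.01, 2.36], [0.21, 2.38], [-0.96, 4.11], [0.2, 2.71], [-2.98, 2.98]. Speed limits (rad/s): [2.39, 2.39, 3.14, 3.14, 3.14, 3.14].

## Interface

Orientations are given as a rotation vector (axis times angle).
In Python, from station import r, effector, solve_ik, telemetry, eyes, ticket gives the robot as it stands. Calls block until the motion is done:
- r.move_to(position, orientation): joint-space move of the TCP to a pose.
- r.move_l(position, orientation=None, rate=0.15, until_force=None): straight line of the TCP; orientation=None keeps the orientation; rate is the mean speed in m/s. With until_force (N) it stops when the force on the tool has changed by that much, and returns True; else False.
- r.move_joints(angles): joint-space move.
- effector.let_go() and effector.close(grip_force=None): open the fingers fully, or close them until they stop; grip_force is the grip in N (None keeps the last).
- r.dwell(seconds).
- solve_ik(position, orientation): joint angles nearest the present ones, or None.
- telemetry.get_obs(): the state.
- eyes.capture(name): name is "scene" or "top"; returns (picture, depth): 400x640x3 uint8, red, green, blue; 400x640 float32, m along the optical axis (not along the pixel's ray), 0 where there is no reading.
- eyes.camera_params(name): a dict with "camera_matrix" (3x3 intrinsics, pixels), "distortion" ([k1, k2, p1, p2, k3] as OpenCV has them; the pictures are not rectified), "R" (3x3) and "t" (3): a world point X has camera coordinates R X + t. Camera axes: x right, y down, z forward; pixel columns grow to the right and rows downward; lengths in m; the calibration is good to about 2 mm. A picture is of the moment at which its call begins. camera_params takes no time and is no camera call.
A pose or a line that the arm cannot do raises r.Unreachable and nothing moves.
- ticket.sign_off(): hands the job in, once; it reports no verdict.
The state is a dict: "time_s": time; "joint_positions": joint angles; "joint_vel": joint speeds; "joint_torque": joint torques, N m; "tool_pos": TCP position; "tcp_rot": TCP orientation; "force": force on the tool from outside, world axes, zero at the start; "ft_torque": the same for the moment, N m; "grip_width": finger opening in m.
Only numpy, scipy, OpenCV 4.12 (cv2) and the standard library are available. Lean on these libraries where they do the work, as an engineer would, in place of code of your own. Each camera call takes 0.05 s, during which the arm holds its last target.

## Working session

There is one attempt and no reset: what is moved stays moved. The work goes in short steps, each a Python script; the robot and the scene stay as the last script left them, time stands still between calls to the robot, and variables do not carry over. Pictures are saved under pics/ and viewed, and the job is handed in when it is done.

```bash
ls; mkdir -p pics
python3 - <<'E'
from station import r, effector, solve_ik, telemetry, eyes, ticket
import cv2,numpy as np
for n in("scene","top"):
    p,d=eyes.capture(n); c=eyes.camera_params(n)
    np.savez(f"cap_{n}.npz",p=p,d=d,K=c["camera_matrix"],D=c["distortion"],R=c["R"],t=c["t"])
    cv2.imwrite(f"pics/{n}0.png",cv2.cvtColor(p,cv2.COLOR_RGB2BGR))
    print(n,c["camera_matrix"],c["distortion"],"centre",-np.array(c["R"]).T@np.array(c["t"]))
o=telemetry.get_obs();print(o)
E
```

```text
pics
scene [[484.90348998   0.         321.27857234]
 [  0.         484.90348998 199.5047866 ]
 [  0.           0.           1.        ]] [-0.06684837  0.          0.          0.          0.        ] centre [ 1.02586042 -0.5261907   0.90946341]
top [[372.99072102   0.         324.7949431 ]
 [  0.         372.99072102 204.58513182]
 [  0.           0.           1.        ]] [0.01056145 0.         0.         0.         0.        ] centre [0.47919825 0.0377762  0.84596297]
{'time_s': 0.1, 'joint_positions': array([-1.38110455e+00,  3.59427330e-01,  1.51132607e+00, -7.47757720e-06,
        1.27248735e+00, -1.15103396e-01]), 'joint_vel': array([-1.34096811e-04, -8.13029648e-04, -3.68739373e-03,  6.17352300e-04,
        2.89248766e-05,  1.31036250e-03]), 'joint_torque': array([ 7.41760914e-05, -5.16355348e+01, -2.71408153e+01,  6.76168059e-02,
        2.76640768e-02, -3.26987129e-05]), 'tool_pos': array([ 0.1799288 , -0.57173422,  0.2218963 ]), 'tcp_rot': array([-2.53203013e+00,  1.85779820e+00,  1.90451319e-03]), 'force': array([ 0.409149  , -0.69327853,  0.043977  ]), 'ft_torque': array([0.0242941 , 0.00164684, 0.01218778]), 'grip_width': 0.08759372080857193}
```

View pics/scene0.png

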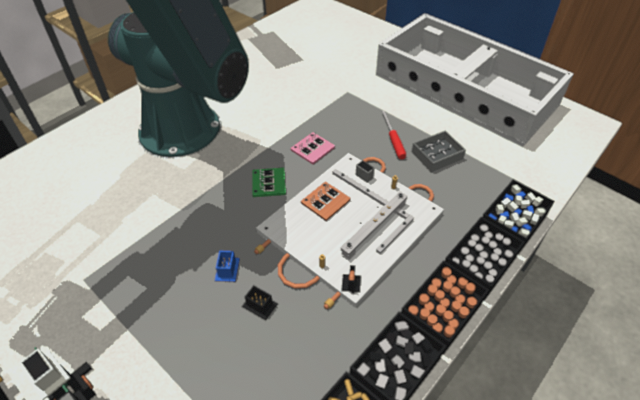

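View pics/top0.png

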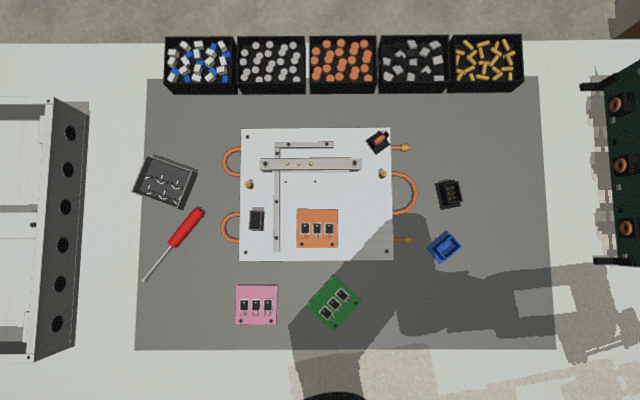

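The wide view shows the plate around (350,225) in scene and (316,195) in top. Three things could be taken for the carrier, by top pixel: the copper one on the plate (317,228), a pink one on the bench (257,305) and a green one on the bench (334,302). I choose the copper one and check it in a close crop.

```bash
cat > h.py <<'E'
import numpy as np,cv2
def load(n): return np.load(f"cap_{n}.npz")
def cap(n):
    from station import eyes
    p,d=eyes.capture(n); c=eyes.camera_params(n)
    return dict(p=p,d=d,K=np.array(c["camera_matrix"]),D=np.array(c["distortion"]),R=np.array(c["R"]),t=np.array(c["t"]))
def ray(c,uv,z):
    uv=np.asarray(uv,float).reshape(-1,1,2)
    n=cv2.undistortPoints(uv,c["K"],c["D"])[:,0]
    d=np.c_[n,np.ones(len(n))]@c["R"]   # R^T d
    C=-c["R"].T@c["t"]
    z=np.broadcast_to(z,(len(n),))
    return C+d*((z-C[2])/d[:,2])[:,None]
def proj(c,X):
    return cv2.projectPoints(np.asarray(X,float).reshape(-1,1,3),cv2.Rodrigues(c["R"])[0],c["t"],c["K"],c["D"])[0][:,0]
def deproj(c,mask):
    v,u=np.nonzero(mask&(c["d"]>0)); 
    n=cv2.undistortPoints(np.c_[u,v].astype(float).reshape(-1,1,2),c["K"],c["D"])[:,0]
    P=np.c_[n,np.ones(len(n))]*c["d"][v,u][:,None]
    return (P-c["t"])@c["R"]
def copper(c,box):
    h=cv2.cvtColor(c["p"],cv2.COLOR_RGB2HSV)
    m=cv2.inRange(h,(5,90,90),(16,255,255))
    k=np.zeros_like(m);u0,v0,u1,v1=box;k[v0:v1,u0:u1]=m[v0:v1,u0:u1]
    return k
E
python3 - <<'E'
from h import *
t=load("top");s=load("scene")
a=cv2.resize(t["p"][120:270,215:425],None,fx=3.8,fy=3.8,interpolation=cv2.INTER_CUBIC)
cv2.imwrite("pics/topcrop.png",a[:,:,::-1])
a=cv2.resize(s["p"][140:320,230:460],None,fx=3.3,fy=3.3,interpolation=cv2.INTER_CUBIC)
cv2.imwrite("pics/scenecrop.png",a[:,:,::-1])
E
```

```text
(no output)
```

View pics/topcrop.png

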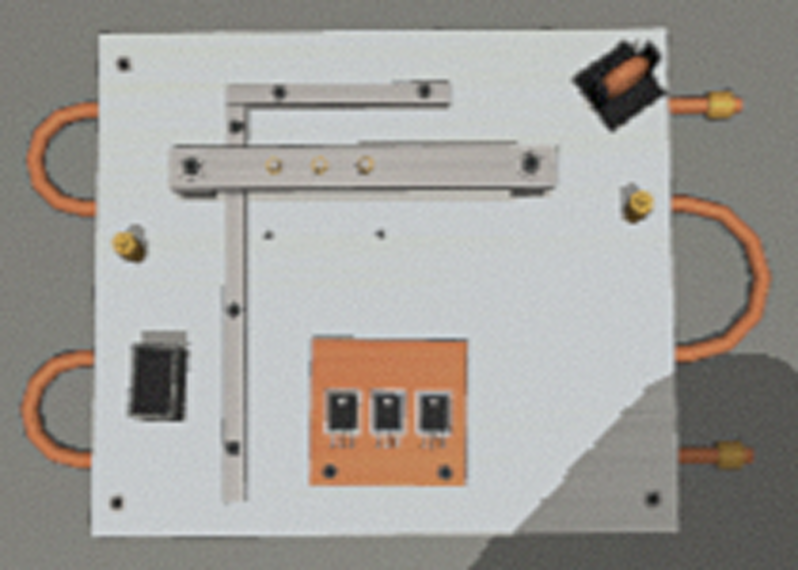

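View pics/scenecrop.png

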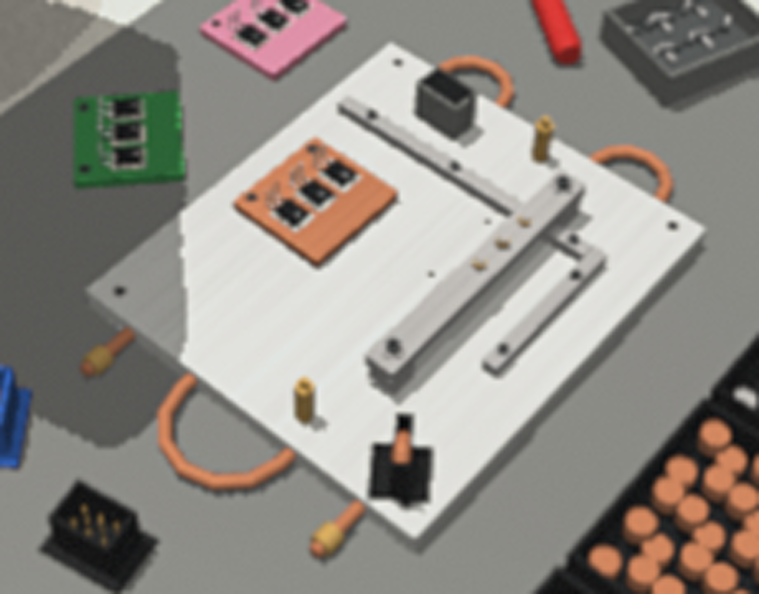

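The crop at (317,228) is copper with three black transistors. Their legs face -x (down in the picture) and it lies on the -x side of the bar, so this is the carrier. Next I measure the edges: plate, rail and stop faces, and carrier.

```bash
cat >> h.py <<'E'
def edge(c,a,b,w=4,sign=0,chan=None,n=60,ends=0.08):
    """fit subpixel line to edge near segment a-b; returns two points on line (image)."""
    g=(c["p"].astype(np.float32).mean(2) if chan is None else chan.astype(np.float32))
    a=np.array(a,float);b=np.array(b,float);t=(b-a)/np.linalg.norm(b-a);nn=np.array([-t[1],t[0]])
    s=np.arange(-w,w+.01,.25);pts=[]
    for f in np.linspace(ends,1-ends,n):
        q=a+(b-a)*f; xy=q+s[:,None]*nn
        v=cv2.remap(g,xy[:,0].astype(np.float32).reshape(-1,1),xy[:,1].astype(np.float32).reshape(-1,1),cv2.INTER_LINEAR)[:,0]
        v=np.convolve(v,np.ones(3)/3,'same')
        gr=np.gradient(v)[2:-2]; gg=gr*sign if sign else abs(gr); gg=np.clip(gg,0,None)
        k=gg.argmax()
        if gg[k]<1.5: continue
        lo,hi=max(0,k-5),min(len(gg),k+6)
        off=(s[2:-2][lo:hi]*gg[lo:hi]).sum()/gg[lo:hi].sum()
        pts.append(q+off*nn)
    pts=np.array(pts,np.float32)
    for _ in range(3):
        vx,vy,x0,y0=cv2.fitLine(pts,cv2.DIST_HUBER,0,.01,.01).ravel()
        res=(pts-[x0,y0])@np.array([-vy,vx]); pts=pts[abs(res)<max(.25,2*np.median(abs(res)))]
    return np.array([[x0,y0],[x0+vx,y0+vy]]),len(pts),float(np.std(res))
def line3(c,e,z): # world xy line (pt,dir)
    P=ray(c,[e[0]-0*e[0],e[0]+40*(e[1]-e[0])],z)[:,:2]; d=P[1]-P[0]; return P[0],d/np.linalg.norm(d)
def inter(l1,l2):
    k=np.linalg.solve(np.c_[l1[1],-l2[1]],l2[0]-l1[0]);return l1[0]+k[0]*l1[1]
E
python3 - <<'E'
from h import *
c=load("top")
def px(u,v): return (215+u/3.8,120+v/3.8)
sides={'+x':(px(99,34),px(665,28)),'-x':(px(92,534),px(678,530)),'+y':(px(99,34),px(92,534)),'-y':(px(665,28),px(678,530))}
L={}
for k,(a,b) in sides.items():
    e,n,s=edge(c,a,b); L[k]=line3(c,e,.02); print(k,n,round(s,3),np.degrees(np.arctan2(L[k][1][1],L[k][1][0])).round(2))
cor={i+j:inter(L[i],L[j]) for i in('+x','-x') for j in('+y','-y')}
for k in cor: print(k,cor[k].round(4))
print("len x",np.linalg.norm(cor['+x+y']-cor['-x+y']),np.linalg.norm(cor['+x-y']-cor['-x-y']),"y",np.linalg.norm(cor['+x+y']-cor['+x-y']),np.linalg.norm(cor['-x+y']-cor['-x-y']))
print("centre",np.mean(list(cor.values()),0))
# depth check of plate top and carrier
for b in((330,190,350,200),(300,200,330,206)):
    m=np.zeros(c["d"].shape,bool);m[b[1]:b[3],b[0]:b[2]]=1
    print("z",np.median(deproj(c,m),0))
m=copper(c,(285,195,350,260))
cnt=max(cv2.findContours(m,cv2.RETR_EXTERNAL,cv2.CHAIN_APPROX_NONE)[0],key=cv2.contourArea)
W=ray(c,cnt[:,0],.03)[:,:2].astype(np.float32)
print("carrier rect",cv2.minAreaRect(W),cv2.boundingRect(cnt))
E
```

```text
+x 40 0.133 -90.05
-x 52 0.134 -89.78
+y 48 0.129 -0.08
-y 40 0.115 -179.9
+x+y [0.7416 0.2319]
+x-y [ 0.7413 -0.1067]
-x+y [0.4423 0.2323]
-x-y [ 0.4436 -0.1072]
len x 0.2993019639609035 0.2977036125441331 y 0.338564166018412 0.33949184531032545
centre [0.5922061  0.06256765]
z [0.58788346 0.00896302 0.02011733]
z [0.57015427 0.06583106 0.02015435]
carrier rect ((0.5132520198822021, 0.05922095477581024), (0.08786582946777344, 0.0829639658331871), 89.7204818725586) (297, 209, 41, 39)
```

Run:
```python
from h import *
c=load("top");s=load("scene")
hsv=cv2.cvtColor(c["p"],cv2.COLOR_RGB2HSV)[:,:,1]
def px(u,v): return (215+u/3.8,120+v/3.8)
L={}
for k,a,b in(('front',px(311,339),px(466,340)),('rear',px(310,484),px(467,485)),('left',px(311,339),px(310,484)),('right',px(467,340),px(467,485))):
    e,n,sd=edge(c,a,b,chan=hsv); L[k]=line3(c,e,.03); print(k,n,round(sd,3),L[k][0].round(4),np.degrees(np.arctan2(L[k][1][1],L[k][1][0])).round(2))
cor=[inter(L[i],L[j]) for i in('front','rear') for j in('left','right')];print(np.round(cor,4),np.mean(cor,0))
# rail guiding face (top edge z=.032, right edge in image), stop face (lower edge in image)
for k,a,b in(('rail',px(245,215),px(245,490)),('stop',px(260,104),px(445,104))):
    e,n,sd=edge(c,a,b,w=2.5); l=line3(c,e,.032);print(k,n,round(sd,3),l[0].round(4),np.degrees(np.arctan2(l[1][1],l[1][0])).round(2), e[0])
# scene: copper contour -> minAreaRect; plate corners
def sp(u,v): return (230+u/3.3,140+v/3.3)
hs=cv2.cvtColor(s["p"],cv2.COLOR_RGB2HSV)[:,:,1]
co={'rl':sp(315,139),'rr':sp(234,203),'fr':sp(316,256),'fl':sp(397,191)}
Ls={}
for k,a,b in(('rear','rl','rr'),('left','rl','fl')):
    e,n,sd=edge(s,co[a],co[b],chan=hs,w=3);Ls[k]=line3(s,e,.03);print('scene',k,n,round(sd,3),Ls[k][0].round(4),np.degrees(np.arctan2(Ls[k][1][1],Ls[k][1][0])).round(2))
print("rear-left corner scene",inter(Ls['rear'],Ls['left']))
pc={'-x+y':sp(390,43),'-x-y':sp(88,290),'+x+y':sp(704,230),'+x-y':sp(417,540)}
P={}
for k,a,b in(('+y','-x+y','+x+y'),('-x','-x+y','-x-y')):
    e,n,sd=edge(s,pc[a],pc[b],w=3);P[k]=line3(s,e,.02);print('scene plate',k,n,round(sd,3))
print("plate -x+y corner",inter(P['+y'],P['-x']))
```

```text
front 51 0.075 [0.5545 0.0599] -91.89
rear 60 0.042 [0.4709 0.0436] -90.64
left 59 0.058 [0.5128 0.104 ] -0.87
right 60 0.047 [0.5135 0.0152] -1.23
[[0.556  0.1034]
 [0.553  0.0144]
 [0.4716 0.1047]
 [0.4706 0.0161]] [0.51278251 0.05963169]
rail 53 0.015 [0.5493 0.1426] 0.44 [278.84665 211.56758]
stop 55 0.039 [0.6944 0.0863] -90.51 [304.57477 146.63605]
scene rear 56 0.084 [0.4721 0.0614] 88.74
scene left 46 0.069 [0.5178 0.1029] -0.69
rear-left corner scene [0.47301224 0.10340006]
scene plate +y 50 0.08
scene plate -x 58 0.067
plate -x+y corner [0.44216928 0.23087497]
```

Both views agree to about 1.5 mm. The rail face is at y ≈ 0.1426, the stop face at x ≈ 0.694, and the nest at about (0.652, 0.098). The carrier is at (0.513, 0.060), turned about -1°. First I close the fingers and push the carrier's -y side to the rail.

```bash
cat >> h.py <<'E'
DOWN=np.pi*np.array([-1,1,0])/np.sqrt(2)
def snap(tag):
    for n in("top","scene"):
        c=cap(n); np.savez(f"cap_{n}.npz",**c)
        p=c["p"]; b=(215,120,425,270,3.8) if n=="top" else (230,140,460,320,3.3)
        a=cv2.resize(p[b[1]:b[3],b[0]:b[2]],None,fx=b[4],fy=b[4],interpolation=cv2.INTER_CUBIC)
        cv2.imwrite(f"pics/{n}_{tag}.png",a[:,:,::-1])
def st():
    from station import telemetry
    o=telemetry.get_obs();print("t%.2f"%o["time_s"],o["tool_pos"].round(4),"F",o["force"].round(2),"g%.4f"%o["grip_width"])
E
python3 - <<'E'
from h import *
from station import *
effector.close(grip_force=20); st()
r.move_to([.513,-.03,.15],DOWN); st()
r.move_l([.513,-.03,.040],rate=.15); st()
r.move_l([.513,-.03,.0245],rate=.05,until_force=6); st()
snap("a")
E
```

```text
t1.44 [ 0.18   -0.5723  0.2226] F [ 0.45 -0.    0.53] g0.0005
t3.73 [ 0.5133 -0.0307  0.1501] F [-0.03 -0.76 -1.01] g0.0004
t4.61 [ 0.5136 -0.0303  0.0405] F [ 0.18 -1.22  0.72] g0.0005
t5.07 [ 0.5127 -0.0299  0.0242] F [-0.27  0.26  0.06] g0.0007
```

View pics/scene_a.png

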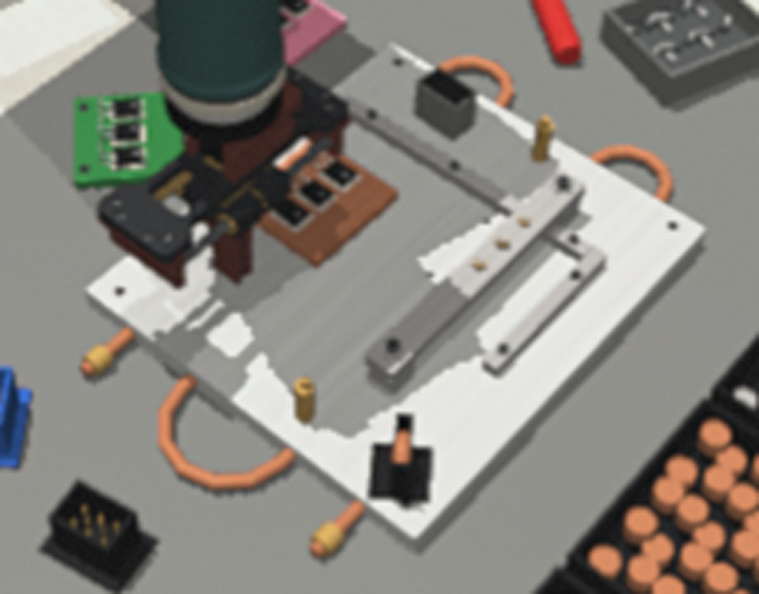

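The closed fingers (scene crop about (235,270)) stand beside the carrier's -y edge and touch nothing. Now I push to +y.

Run:
```python
from h import *
from station import *
z=.0245
print(r.move_l([.513,.005,z],rate=.05,until_force=20)); st()
print(r.move_l([.513,.032,z],rate=.05,until_force=20)); st()
print(r.move_l([.513,.046,z],rate=.015,until_force=12)); st()
r.move_l([.513,.018,z],rate=.1); st()
snap("b")
```

```text
False
t6.02 [0.513  0.0051 0.0245] F [0.47 0.29 0.63] g0.0004
False
t6.71 [0.5129 0.0326 0.0245] F [0.   0.03 0.05] g0.0005
True
t7.42 [0.5133 0.042  0.0244] F [ 0.78 -2.39  1.6 ] g0.0006
t7.81 [0.5129 0.0178 0.0244] F [0.18 0.75 0.12] g-0.0000
```

View pics/scene_b.png

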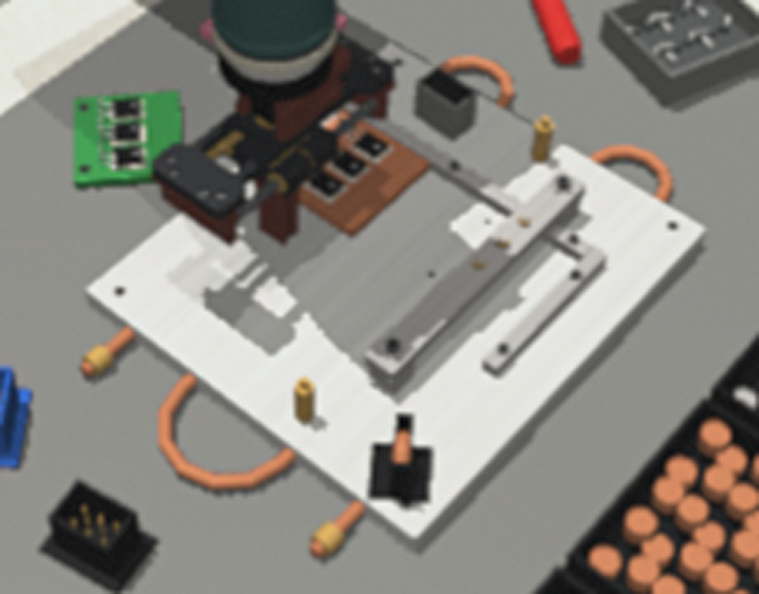

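View pics/top_b.png

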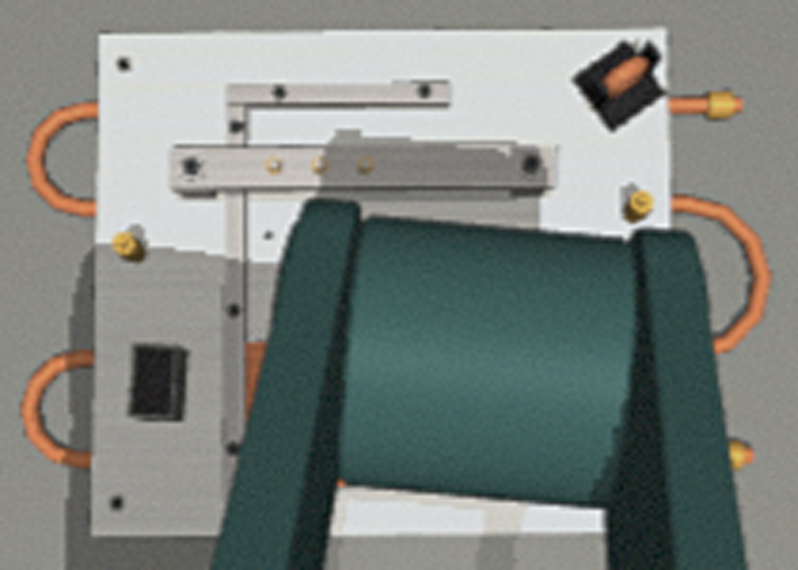

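The carrier's +y edge is at the rail (top crop (247,365)), and the force rose at TCP y = 0.042. Next I go behind the rear edge and push to +x, keeping a slight bias towards the rail.

Run:
```python
from h import *
from station import *
z=.0245
r.move_l([.513,.018,.085],rate=.2)
r.move_l([.443,.0965,.085],rate=.2); st()
r.move_l([.443,.0965,.04],rate=.2)
print(r.move_l([.443,.0965,z],rate=.06,until_force=6)); st()
print(r.move_l([.50,.097,z],rate=.06,until_force=25)); st()
snap("c")
```

```text
t9.03 [0.4435 0.0964 0.0847] F [ 1.15 -0.1  -0.1 ] g0.0008
False
t9.82 [0.4429 0.0965 0.0244] F [-0.11 -0.24  0.49] g0.0001
False
t10.92 [0.499  0.0968 0.0242] F [-4.89 -2.02  1.46] g0.0004
```

View pics/scene_c.png

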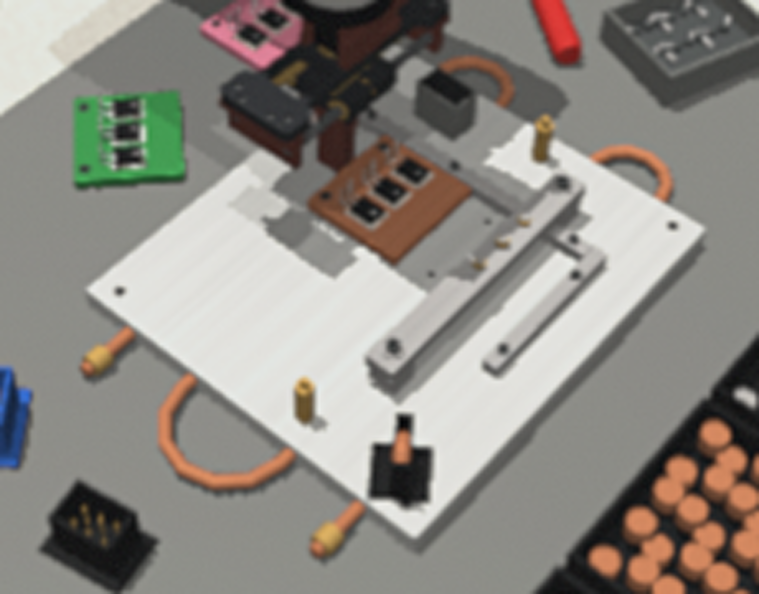

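View pics/top_c.png

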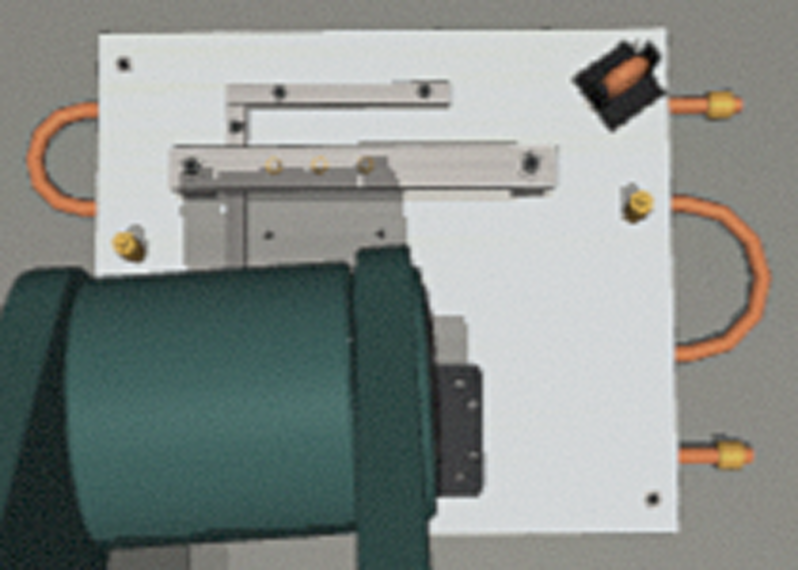

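The carrier (scene crop (390,200)) slides straight along the rail, with its front edge parallel to the bar. I continue under the bar.

Run:
```python
from h import *
from station import *
z=.0245
print(r.move_l([.565,.0975,z],rate=.06,until_force=25)); st()
snap("d")
print(r.move_l([.590,.098,z],rate=.04,until_force=25)); st()
print(r.move_l([.612,.098,z],rate=.015,until_force=15)); st()
snap("e")
```

```text
False
t12.25 [0.5656 0.0977 0.0248] F [-1.46 -0.15 -0.72] g0.0002
False
t13.12 [0.5895 0.0978 0.0244] F [-3.37 -2.13 -0.29] g0.0007
True
t14.05 [0.5988 0.0979 0.0238] F [ 0.06 -0.33 -0.06] g0.0009
```

View pics/scene_d.png

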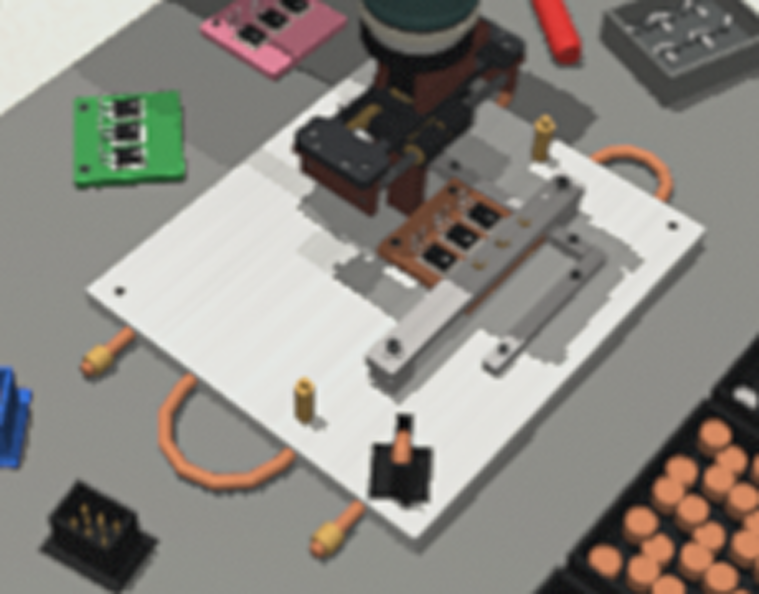

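View pics/scene_e.png

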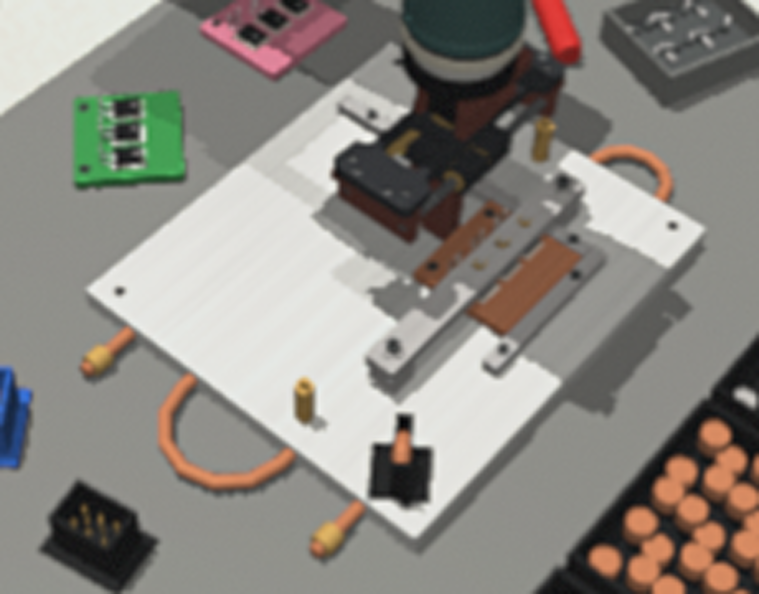

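The leading edge meets the stop: 15 N at TCP x = 0.599, where 0.600 was expected, and the carrier shows behind the bar up to the stop at (530,285). Next I press the exposed part of the -y side to the rail, then nudge the rear once more.

Run:
```python
from h import *
from station import *
z=.0245
r.move_l([.580,.098,z],rate=.1)
r.move_l([.580,.098,.09],rate=.2)
r.move_l([.622,.018,.09],rate=.2); st()
r.move_l([.622,.018,.04],rate=.2)
print(r.move_l([.622,.018,z],rate=.06,until_force=6)); st()
print(r.move_l([.622,.034,z],rate=.05,until_force=12)); st()
print(r.move_l([.622,.050,z],rate=.015,until_force=18)); st()
snap("f")
r.move_l([.622,.020,z],rate=.1)
r.move_l([.622,.020,.09],rate=.2); st()
r.move_l([.580,.098,.09],rate=.2)
r.move_l([.580,.098,.04],rate=.2)
print(r.move_l([.580,.098,z],rate=.06,until_force=6)); st()
print(r.move_l([.594,.098,z],rate=.05,until_force=12)); st()
print(r.move_l([.612,.098,z],rate=.015,until_force=18)); st()
r.move_l([.575,.098,z],rate=.1)
r.move_l([.575,.098,.12],rate=.2)
r.move_to([.40,-.28,.22],DOWN); st()
snap("g")
```

```text
t15.54 [0.6207 0.0183 0.0888] F [-0.13 -0.14  0.34] g0.0004
False
t16.35 [0.6218 0.018  0.0244] F [ 0.27 -0.39  0.6 ] g0.0008
False
t16.82 [0.622  0.0345 0.0246] F [0.07 0.03 0.31] g0.0005
True
t17.59 [0.6218 0.0423 0.0243] F [-0.65 -1.34  1.76] g0.0007
t18.54 [0.6221 0.0202 0.09  ] F [-0.98  0.86 -0.26] g0.0004
False
t19.94 [0.5798 0.098  0.0245] F [ 0.71  0.41 -0.37] g0.0003
False
t20.38 [0.5946 0.098  0.0246] F [-0.53  0.52  0.73] g0.0006
True
t21.15 [0.5987 0.0979 0.0234] F [0.49 0.47 0.06] g0.0006
t23.74 [ 0.4004 -0.2794  0.2196] F [-0.4   0.02 -1.01] g0.0003
```

View pics/scene_f.png

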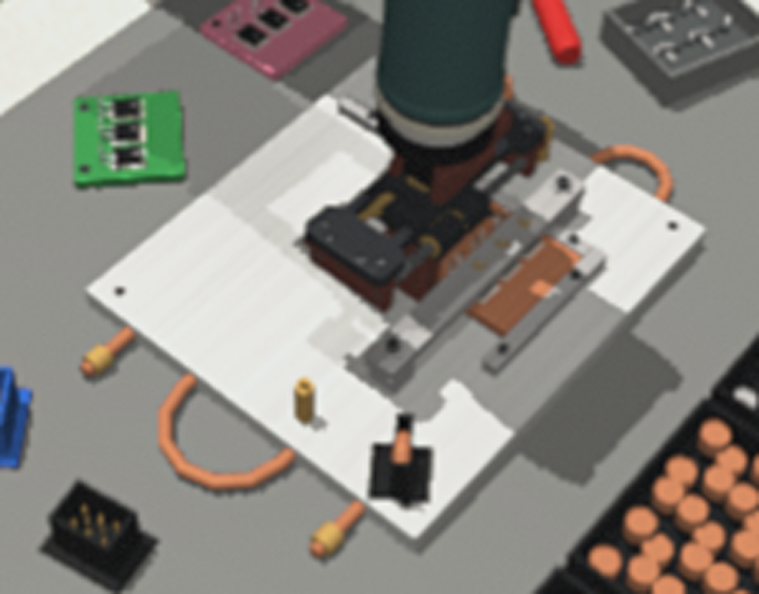

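View pics/scene_g.png

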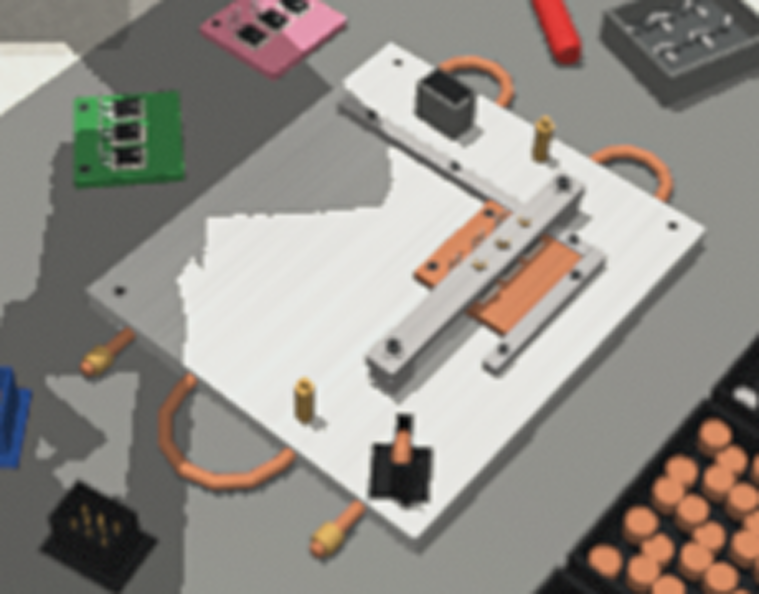

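View pics/top_g.png

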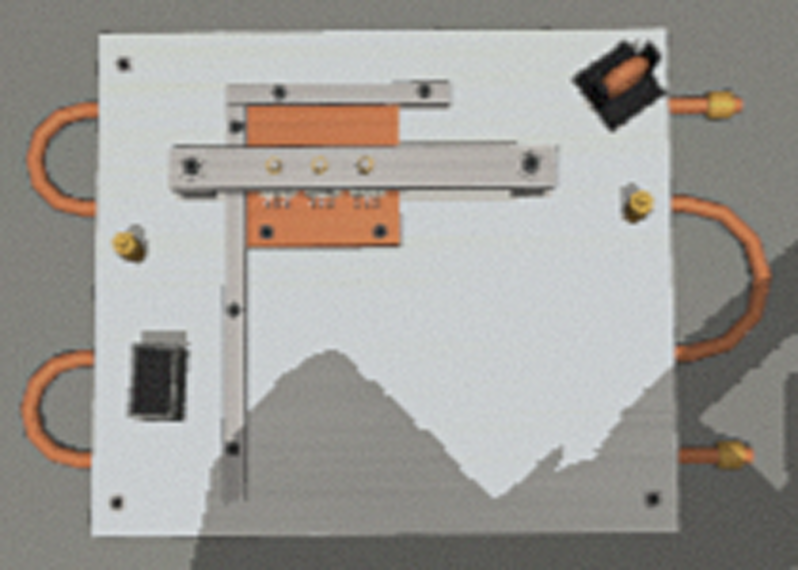

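The carrier sits in the rail and stop corner (top crop (320,175)), with its edges parallel to both and no white gap showing. One numeric check before handing in.

Run:
```python
from h import *
c=load("top");hsv=cv2.cvtColor(c["p"],cv2.COLOR_RGB2HSV)[:,:,1]
def px(u,v): return (215+u/3.8,120+v/3.8)
for k,a,b in(('rear',px(248,246),px(400,245)),('right',px(400,195),px(400,244)),('right-front',px(398,107),px(398,143)),('left',px(247,197),px(247,244)),('left-front',px(246,107),px(246,143)),('front',px(249,104),px(397,104))):
    e,n,sd=edge(c,a,b,chan=hsv,w=3); l=line3(c,e,.03);print(k,n,round(sd,3),l[0].round(4),np.degrees(np.arctan2(l[1][1],l[1][0])).round(2))
a=cv2.imread("pics/top0.png");d=cv2.absdiff(a,cv2.cvtColor(c["p"],cv2.COLOR_RGB2BGR)).max(2)
m=cv2.morphologyEx((d>45).astype(np.uint8),cv2.MORPH_OPEN,np.ones((2,2)))
n,_,s,ct=cv2.connectedComponentsWithStats(m)
for i in range(1,n):
    if s[i,4]>12: print(s[i],ct[i].round())
```

```text
rear 60 0.055 [0.6095 0.0916] -89.92
right 60 0.045 [0.6242 0.0531] -178.92
right-front 60 0.045 [0.6798 0.0535] 179.91
left 60 0.016 [0.6246 0.1422] 0.09
left-front 60 0.049 [0.6796 0.1424] 0.37
front 60 0.058 [0.6936 0.0943] -90.05
[281 148  40  12 417] [300. 154.]
[281 171  41  16 593] [301. 179.]
[395 194  24  22 114] [409. 207.]
[ 269  209   95   55 3120] [312. 240.]
[401 216  23  33 275] [415. 231.]
[440 239  11  12  59] [446. 245.]
[457 241   6  12  29] [459. 247.]
[428 263   8   7  35] [432. 267.]
[296 265   6   7  19] [299. 268.]
[324 265  13   9  44] [330. 268.]
[ 515  264  125  102 8355] [587. 311.]
[326 271   7   6  26] [329. 274.]
[528 270  15   7  42] [536. 273.]
[313 275  10  10  47] [318. 279.]
[ 306  274  117  126 4806] [357. 340.]
[315 278  15  17  54] [321. 285.]
[493 278  10  50 344] [498. 301.]
[480 280  10   7  29] [485. 283.]
[295 284   5   6  17] [297. 287.]
[253 287  25  48 583] [267. 309.]
[289 286   9   9  31] [292. 291.]
[303 298   7   5  16] [306. 300.]
[ 400  298   58   39 1363] [428. 319.]
[459 299  38  34 445] [480. 320.]
[299 301   6  10  33] [301. 306.]
[286 307   5   8  22] [288. 311.]
[292 312   7   5  24] [295. 314.]
[284 321   7   3  15] [287. 322.]
[509 321   9   8  32] [514. 325.]
[520 324  12  11  53] [526. 328.]
[279 326  10   3  23] [284. 327.]
[259 329   4   5  15] [260. 331.]
[497 329  13  10  65] [502. 333.]
[537 328  13   9  55] [542. 331.]
[555 328   2   7  14] [556. 331.]
[511 331  14   8  57] [516. 334.]
[262 333   4   8  22] [263. 337.]
[272 335   7   6  24] [275. 337.]
[ 240  340   64   60 2745] [271. 374.]
[277 340   7   8  29] [280. 343.]
```

Run:
```python
from h import *
from station import *
ticket.sign_off(); st()
```

```text
the job is handed in; nothing more can be done
the job is handed in; nothing more can be done
```

The copper carrier is home under the clamp bar, against both the side rail and the end stop, and the job is handed in. The clock read about 24 s of the 48 s allowed.

- **Moves:** With closed fingertips about 4 mm above the plate, I pushed it sideways to the rail. I then slid it along the rail and under the bar to the stop. To seat it, I pressed the exposed side to the rail and the rear edge to the stop once more, stopping at 18 N each time.
- **Stop:** In the top view the leading edge is at x = 0.6936 and the stop face at about 0.694. The rear edge is at 0.6095 against 0.610 expected, and straight to 0.1°.
- **Rail:** The side is at y = 0.1422–0.1424 and the rail face at 0.1426. These gaps are below what the camera can resolve. Both seating pushes met resistance within about 0.5 mm of where the first ones did.
- **Disagreement:** One short edge fit, on the visible rear part of the -y side, read about 1° off. The other edges do not support a turn like that, so I took it as pixel error.
- **Other parts:** The bystanders on the plate and the two shrouds look unmoved in the before and after pictures. I read the remaining differences as the arm's shadow and the carrier itself, by eye rather than piece by piece. The driver and bin area showed no change.
- **Hand:** It finished clear of everything, at z = 0.22 m.

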